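Chock the row of sample bottles lying on the lab bench

TASK

Three sample bottles lie on their sides in a row against a fixed steel bar, with the other end of the row open. Set the big grey wedge chock flat on the bench at the open end, square to the outermost bottle and midway along it, its slope facing the bottle and its thin edge tucked under, touching or at most a centimetre short. Leave the row closed up against the bar.

Things in the scene. Friction and masses are not known exactly. Their poses are not given: they have to be found in the camera images.
- chock: Largest grey plastic wedge, 90 x 50 wide x 40 mm high, 0.16 kg, lying flat: a 50 mm long block running on into a 45 degree slope down to a thin edge. Origin: on its underside, below its balance point; x to the thin edge 60 mm away (back face 30 mm behind), y along the width, z up. Grip the flat sides, 50 mm apart, at the origin. Not wanted: a 16 mm high grey wedge, a plain grey block.
- bottle_end: Outermost of three white blue-capped bottles lying side by side, the farthest from the bar. Body 50 mm diameter, 90 long, 0.14 kg. Origin: on its axis at the middle of the body, 25 mm above the bench; x along the axis to the cap (cap end 81 mm, foot 45 mm away); y, z turn as it rolls. With the chock's slope touching it, chock origin to bottle axis is 70 mm; lower it clear, slide it in.
- stop: Fixed steel bar, 180 x 30 x 35 mm high. Origin: centre of its underside; x along its length, parallel to the bottles, z up. The row lies on its -y side, from the face 15 mm from the origin: the bottles' axes are about 40, 91 and 142 mm from the origin, and the row's open end looks to -y.
Not all that is in view belongs to the job. What is shaped like the chock but pink is not meant.

How it is judged (in metres and radians):
At the end, for the whole second after the job is handed in: Chock flat on the bench, thin edge to the end bottle: origin 60-88 mm from its axis, within 25 mm of its middle and 12 degrees of square. Bottle on the bench, axis 130-158 mm from the bar's origin, within 40 mm of the bar's middle and 12 degrees of parallel. Both at rest (x of bottle_end in the frame of chock between 0.06 and 0.088 m and y of bottle_end in the frame of chock between -0.025 and 0.025 m and angle between the y axis of chock and the x axis of bottle_end, either way round below 0.21 rad and angle between chock's own z axis and vertical below 0.1 rad and height (world z) of chock below 0.006 m and y of bottle_end in the frame of stop between -0.158 and -0.13 m and x of bottle_end in the frame of stop between -0.04 and 0.04 m and angle between the x axis of bottle_end and the x axis of stop, either way round below 0.21 rad and height (world z) of bottle_end below 0.031 m and linear speed of each of chock, bottle_end below 0.02 m/s); the robot touches nothing.
It also fails if it takes over 35 s, if anything falls off the work surface, if the arm or the gripper's body presses on something with over 40 N, if the wrist force passes 120 N, or if a joint passes its speed limit or range.

ROBOT

A 6-joint arm with a two-finger parallel gripper is mounted at the origin on the work surface. World frame = base frame: x ahead of the robot, y to its left, z up, the work surface at z = 0. Lengths are in mm, angles in rad, forces in N, time in s.
With the tool pointing down it reaches from about 350 to 975 mm from the base axis. Payload 7.1 kg.
Tool frame: the origin (TCP) lies between the finger pads; the fingertips stand 19 mm ahead of it and the grasp point (between the pads) is the TCP; z points along the fingers, y is the line along which they close (so a half turn about z gives the same grasp; the last joint's range is limited). The gripper opens to 88 mm and grips with 3 to 60 N. Pads are 20 mm wide; open, the fingers measure 115 mm over their backs; the gripper's body (75 mm by 178 mm) begins 61 mm behind the grasp point.
Start: joints at [-1.36, 0.423, 1.63, -0, 1.089, -0.019], TCP at [142.384, -608.549, 241.675] pointing down, gripper open.
Joint ranges: [-3, 3], [-0.9, 2.11], [0.09, 2.58], [-1.31, 4.45], [0.11, 2.69], [-2.54, 2.54]. Speed limits (rad/s): [2.39, 2.39, 3.01, 3.14, 3.14, 3.14].

INTERFACE

Orientations are given as a rotation vector (axis times angle).
In Python, from workcell import ctrl gives the robot as it stands.
- The arm moves only by the tool arm_command, never from a script. Its argument "series" is a list of rows, each an object with "linear": the shift along the tool's x, y, z in m, a list of three; "turn": the turn about the tool's z in rad. A call has 1 to 10 rows; each row shifts and turns the commanded pose from where the row before left it, along the tool's axes as they then stand; what a row does not reach is not made up. A row lasts 1/10 s, in which the tool goes at most 50 mm and 8.59 degrees, less where a joint would pass 70% of its speed; a pose out of reach is approached as far as the arm can. A call with a gripper value outside its range is refused whole. "jaw" is the opening, from -1 (shut) to 1 (fully open), set as the call begins (left out, the last holds). The fingers move at their own pace and stop on an object; the grip force is fixed at half the most. Time passes only in rows, so rows that do not move let the fingers close. It gives the time, the measured TCP pose, the force, the opening and the grip force at its end, in the units of the state.
- ctrl.get_obs(): the state, without advancing time (a new reading comes with each control period).
- ctrl.get_image(name): name is "scene" or "top" or "wrist"; returns a dict with "frame" (420x560x3 uint8, blue, green, red), "fx", "fy", "cx", "cy" (pixels), "rvec" (rotation vector, rad) and "tvec" (3), from world to camera coordinates, as OpenCV has them. Camera axes: x right, y down, z forward; pixel columns grow to the right and rows downward; lengths in mm; the calibration is good to about 2 mm. A picture is of the moment at which its call begins. There is no depth.
- ctrl.close_job(): hands the job in; it is judged then, once.
The state is a dict: "t": time; "qpos": joint angles; "qvel": joint speeds; "joint_torque": joint torques, N m; "ee_pos": TCP position; "orientation": TCP orientation; "ft_force": force on the tool from outside, world axes, zero at the start; "moment": the same for the moment, N m; "width": finger opening in mm; "grasp_force": force on a finger pad.
Only numpy, scipy, OpenCV 4.12 (cv2) and the standard library are available. Lean on these libraries where they do the work, as an engineer would, in place of code of your own. Each camera call takes 0.05 s, during which the arm holds its last target. There are 200 camera calls.

## Working session

There is one attempt and no reset: what is moved stays moved. The work goes in short steps, Python scripts to look and compute and a tool call to move; the robot and the scene stay as the last step left them, time stands still between calls to the robot, and variables do not carry over. Pictures are saved under pics/ and viewed, at most 10 in all, crops included, and the job is handed in when it is done.

Besides the shell and the picture viewer there is one more tool, called by a JSON object that holds its "method" and its "body", one argument or row to a line. arm_command: Moves the arm, as the interface text tells. Its arguments: {"type":"object","properties":{"series":{"type":"array"},"jaw":{"type":"number"}},"required":["series"]}

```bash
mkdir -p pics; cat > h.py <<'E'
import numpy as np, cv2, pickle
from workcell import ctrl
def snap(name,fn):
    im=ctrl.get_image(name); cv2.imwrite(f'pics/{fn}.png',im['frame']); pickle.dump(im,open(f'pics/{fn}.pkl','wb')); return im
def load(fn): return pickle.load(open(f'pics/{fn}.pkl','rb'))
def px2w(im,uv,z=0):
    R=cv2.Rodrigues(np.array(im['rvec'],float))[0]; t=np.array(im['tvec'],float).ravel()
    d=R.T@np.array([(uv[0]-im['cx'])/im['fx'],(uv[1]-im['cy'])/im['fy'],1]); c=-R.T@t
    return c+d*(z-c[2])/d[2]
def w2px(im,p):
    R=cv2.Rodrigues(np.array(im['rvec'],float))[0]; q=R@np.array(p,float)+np.array(im['tvec'],float).ravel()
    return np.array([im['fx']*q[0]/q[2]+im['cx'],im['fy']*q[1]/q[2]+im['cy']])
E
python3 - <<'E'
from h import *
a=snap('top','top0'); b=snap('scene','scene0')
cv2.imwrite('pics/top0b.png',cv2.resize(a['frame'],(800,600),interpolation=cv2.INTER_CUBIC))
o=ctrl.get_obs(); print(o['t'],o['ee_pos'],o['orientation'],o['width'])
E
```

```text
0.1 [ 142.30624048 -608.10902662  240.98405838] [-3.11951442e+00 -3.60057902e-01  1.75200142e-04] 87.86160627096505
```

View pics/top0b.png

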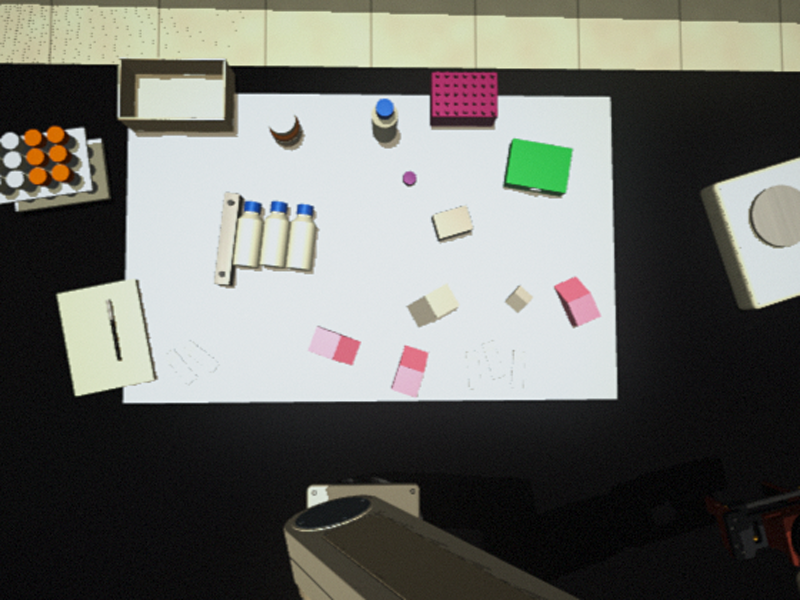

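View pics/scene0.png

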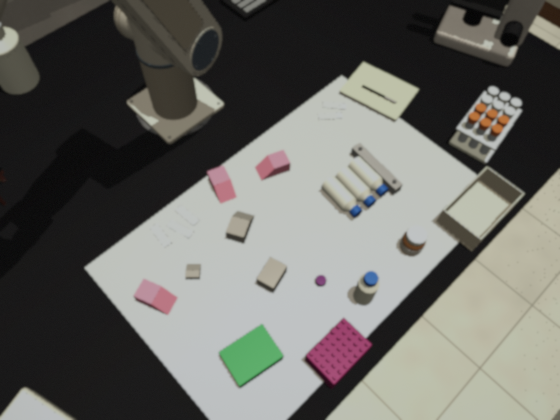

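The top view (800x600) shows the bar at (228,240) and three bottles, the outermost at (301,240) with its cap at (305,209). Things that could be taken for the chock are:
- grey two-tone wedge at (433,305)
- plain block at (452,222)
- small wedge at (518,298)
- pink wedges at (335,345), (410,370) and (577,302)

I choose (433,305) and will check it in a close crop, next to the row.

```bash
python3 - <<'E'
from h import *
f=load('top0')['frame']
# top crops: chock u 275-345,v 190-245 ; row u 145-230,v 130-205
def c(f,u,v,w,h,s): return cv2.resize(f[v:v+h,u:u+w],None,fx=s,fy=s,interpolation=cv2.INTER_CUBIC)
A=c(f,275,180,100,60,4); B=c(f,145,130,85,75,7)
A2=c(load('scene0')['frame'],180,200,100,90,4)
cv2.imwrite('pics/c1.png',np.hstack([np.vstack([A,A2])[:600,:400],]))
cv2.imwrite('pics/c2.png',B)
E
```

```text
(no output)
```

View pics/c1.png

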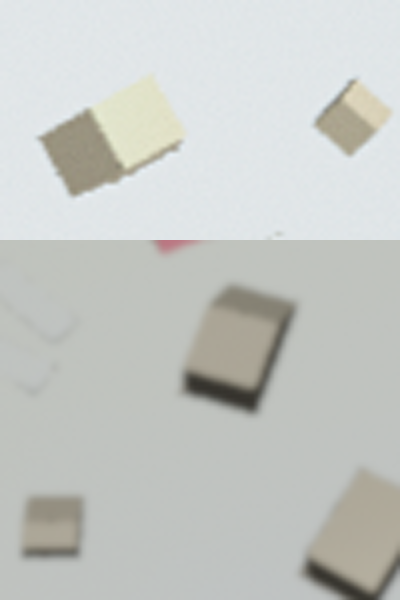

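View pics/c2.png

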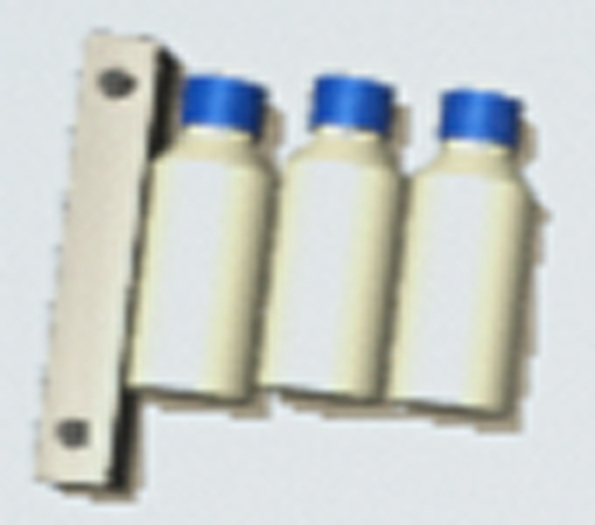

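The crop confirms the choice. The chock has a flat light top with corners (153,75), (185,135) and ridge (93,108)-(125,170), and its slope runs to a thin edge at (40,137)-(73,195). The end bottle's foot centre is at about (450,405) and its cap end at (482,93) in the row crop. The row is essentially closed up.

```bash
cat > est.py <<'E'
from h import *
im=load('top0')
def P(x,y,s,u,v,z): return px2w(im,((x+.5)/s-.5+u,(y+.5)/s-.5+v),z)
c=lambda x,y,z:P(x,y,4,275,180,z)
b=lambda x,y,z:P(x,y,7,145,130,z)
# chock rigid fit: corners in own frame
loc=np.array([[-30,25],[-30,-25],[20,25],[20,-25],[60,25],[60,-25]],float)
pts=np.array([c(185,135,40),c(153,75,40),c(125,170,40),c(93,108,40),c(73,195,0),c(40,137,0)])[:,:2]
def fit(l,p):
    lc,pc=l.mean(0),p.mean(0); A=(l-lc).T@(p-pc); th=np.arctan2(A[0,1]-A[1,0],A[0,0]+A[1,1])
    R=np.array([[np.cos(th),-np.sin(th)],[np.sin(th),np.cos(th)]]); t=pc-R@lc
    return t,th,np.linalg.norm(l@R.T+t-p,axis=1)
print('chock',*fit(loc,pts))
q=[b(88,35,35),b(157,40,35),b(108,485,35),b(40,478,35)]
q=np.array(q)[:,:2]
# bar: x axis along toward cap end (top); y to +90 ; row on -y => x down? determine
print('bar lens',np.linalg.norm(q[0]-q[3]),np.linalg.norm(q[0]-q[1]),'c',q.mean(0),'dir',np.degrees(np.arctan2(*((q[0]+q[1]-q[2]-q[3])[::-1]))))
for n,(f,k) in {'end':((450,405),(482,93)),'mid':((322,393),(355,77)),'in':((192,390),(225,77))}.items():
    F=b(*f,25)[:2];K=b(*k,25)[:2];d=(K-F);L=np.linalg.norm(d);d/=L
    print(n,'len',L,'mid',F+45*d,'mid2',K-81*d,'ang',np.degrees(np.arctan2(d[1],d[0])))
E
python3 est.py
```

```text
chock [ 465.39106517 -149.89926312] 2.0651194088001237 [2.68768566 1.85698536 0.56352228 1.54283473 2.31273919 1.48750393]
bar lens 177.06360556665425 27.25840061116287 c [589.93128796 263.20759048] dir -5.589304232186219
end len 126.44688348058018 mid [577.3453776 121.7089982] mid2 [577.79012754 121.66538246] ang -5.6009733591212205
mid len 127.95042281476542 mid [582.25531075 172.58601325] mid2 [584.19652469 172.39670506] ang -5.569901571093054
in len 126.54793032269778 mid [583.55678766 224.14537633] mid2 [584.10220531 224.09296234] ang -5.48920088167894
```

The geometry fits: the chock is at (465,-150) with yaw 118°, the end bottle is 142 mm from the bar, and the row is closed. I'll move above the chock.

{"method": "arm_command", "body": {
  "series": [
    {"linear": [0.015, -0.0133, 0], "turn": 0},
    {"linear": [0.03, -0.0266, 0], "turn": 0},
    {"linear": [0.03, -0.0266, 0], "turn": 0},
    {"linear": [0.03, -0.0266, 0], "turn": 0},
    {"linear": [0.03, -0.0266, 0], "turn": 0},
    {"linear": [0.03, -0.0266, 0], "turn": 0},
    {"linear": [0.03, -0.0266, 0], "turn": 0},
    {"linear": [0.03, -0.0266, 0], "turn": 0},
    {"linear": [0.03, -0.0266, 0], "turn": 0},
    {"linear": [0.03, -0.0266, 0], "turn": 0}
  ],
  "jaw": 1
}}

```text
t: 1.1
ee_pos: [362.8, -296.0, 241.6]
orientation: [-3.121, -0.36, 0.0]
ft_force: [0.2, 0.3, -0.1]
width: 87.8
grasp_force: 0.0
```

{"method": "arm_command", "body": {
  "series": [
    {"linear": [0.03, -0.0266, 0], "turn": -0.13},
    {"linear": [0, 0, 0], "turn": -0.13},
    {"linear": [0, 0, 0], "turn": -0.13},
    {"linear": [0, 0, 0], "turn": -0.13},
    {"linear": [0, 0, 0], "turn": -0.13},
    {"linear": [0, 0, 0], "turn": -0.13},
    {"linear": [0, 0, 0], "turn": -0.13},
    {"linear": [0, 0, 0], "turn": -0.13},
    {"linear": [0, 0, 0], "turn": -0.13},
    {"linear": [0, 0, 0], "turn": -0.13}
  ]
}}

```text
t: 2.1
ee_pos: [385.3, -264.7, 241.4]
orientation: [-2.26, -2.181, 0.0]
ft_force: [0.1, 0.2, -0.4]
width: 87.9
grasp_force: 0.0
```

```bash
cat >> h.py <<'E'
from scipy.spatial.transform import Rotation as Rn
def delta(target,yaw_deg):
    o=ctrl.get_obs(); R=Rn.from_rotvec(o['orientation']).as_matrix(); y=np.degrees(np.arctan2(R[1,0],R[0,0]))
    print('t',o['t'],'p',np.round(o['ee_pos'],1),'yaw',y.round(2),'tilt z',R[:,2].round(3),'q',np.round(o['qpos'],2))
    dt=-(((yaw_deg-y)+180)%360-180)
    print('tool shift now mm',(R.T@(np.array(target)-o['ee_pos'])).round(1),'turn rad',np.radians(dt).round(3))
    R2=R@Rn.from_rotvec([0,0,np.radians(dt)]).as_matrix()
    print('tool shift after turn',(R2.T@(np.array(target)-o['ee_pos'])).round(1))
E
python3 - <<'E'
from h import *
delta((465.4,-149.9,140),118.3)
im=load('top0')
for p in [(395,393),(418,397),(428,348),(402,345),(360,345),(320,325)]: print(px2w(im,(p[0]*.7,p[1]*.7),20)[:2].round())
E
```

```text
t 2.1 p [ 385.3 -264.7  241.4] yaw 87.96 tilt z [-0.  0. -1.] q [-0.63  0.19  1.97  0.    0.98 -0.59]
tool shift now mm [117.5  76.  101.5] turn rad -0.53
tool shift after turn [ 63.  125.  101.5]
[287. -62.]
[ 279. -107.]
[ 374. -127.]
[380. -76.]
[381.   6.]
[420.  84.]
```

{"method": "arm_command", "body": {
  "series": [
    {"linear": [0, 0, 0], "turn": -0.13},
    {"linear": [0, 0, 0], "turn": -0.13},
    {"linear": [0, 0, 0], "turn": -0.135},
    {"linear": [0, 0, 0], "turn": -0.135},
    {"linear": [0.0126, 0.025, 0.01], "turn": 0},
    {"linear": [0.0126, 0.025, 0.02], "turn": 0},
    {"linear": [0.0126, 0.025, 0.02], "turn": 0},
    {"linear": [0.0126, 0.025, 0.02], "turn": 0},
    {"linear": [0.0126, 0.025, 0.02], "turn": 0},
    {"linear": [0, 0, 0], "turn": 0}
  ]
}}

```text
t: 3.1
ee_pos: [466.0, -148.1, 149.4]
orientation: [-1.612, -2.692, 0.001]
ft_force: [-0.6, 0.5, -0.0]
width: 87.6
grasp_force: 0.0
```

```bash
python3 - <<'E'
from h import *
delta((465.4,-149.9,23),118.3)
im=snap('wrist','w1'); f=im['frame'].copy()
th=np.radians(118.3);c,s=np.cos(th),np.sin(th)
for x,y,z in [(-30,25,40),(-30,-25,40),(20,25,40),(20,-25,40),(60,25,0),(60,-25,0)]:
    p=w2px(im,(465.4+c*x-s*y,-149.9+s*x+c*y,z)); print(p.round(1)); cv2.circle(f,tuple(int(v) for v in p.round()),2,(0,0,255),-1)
cv2.imwrite('pics/w1a.png',f)
E
```

```text
t 3.1 p [ 466.  -148.1  149.4] yaw 118.18 tilt z [-0.004  0.002 -1.   ] q [-0.33  0.37  1.99  0.    0.79 -0.82]
tool shift now mm [ -1.7  -1.1 126.4] turn rad -0.002
tool shift after turn [ -1.7  -1.1 126.4]
[255.7 246.4]
[314.4 246.3]
[254.2 188.6]
[315.6 188.5]
[257.3 137.1]
[312.5 137. ]
```

View pics/w1a.png

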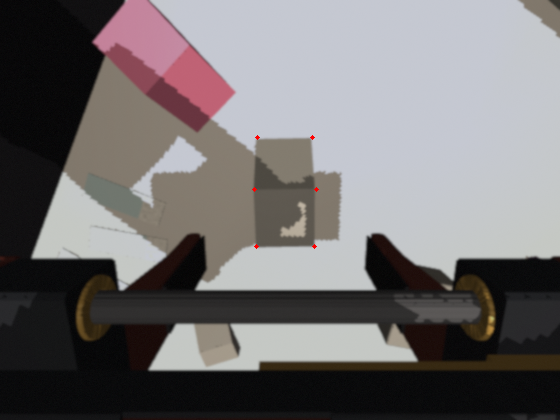

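The wrist view shows the predicted corners right on the chock, at (255,246), (314,246) and (257,137), (312,137). The fingers straddle it, so I'll descend and grip.

{"method": "arm_command", "body": {
  "series": [
    {"linear": [-0.0017, -0.001, 0.01], "turn": 0},
    {"linear": [0, 0, 0.02], "turn": 0},
    {"linear": [0, 0, 0.025], "turn": 0},
    {"linear": [0, 0, 0.025], "turn": 0},
    {"linear": [0, 0, 0.02], "turn": 0},
    {"linear": [0, 0, 0.015], "turn": 0},
    {"linear": [0, 0, 0.008], "turn": 0},
    {"linear": [0, 0, 0], "turn": 0},
    {"linear": [0, 0, 0], "turn": 0}
  ]
}}

```text
t: 4.05
ee_pos: [466.3, -153.1, 29.2]
orientation: [1.618, 2.692, 0.0]
ft_force: [0.8, 0.5, -0.8]
width: 87.7
grasp_force: 0.0
```

{"method": "arm_command", "body": {
  "series": [
    {"linear": [0, 0, 0], "turn": 0},
    {"linear": [0, 0, 0], "turn": 0},
    {"linear": [0, 0, 0], "turn": 0},
    {"linear": [0, 0, 0], "turn": 0},
    {"linear": [0, 0, 0], "turn": 0},
    {"linear": [0, 0, 0], "turn": 0},
    {"linear": [0, 0, 0], "turn": 0},
    {"linear": [0, 0, 0], "turn": 0}
  ],
  "jaw": -1
}}

```text
t: 4.85
ee_pos: [466.3, -152.5, 28.8]
orientation: [1.618, 2.693, 0.0]
ft_force: [-0.1, 0.8, 3.8]
width: 50.1
grasp_force: 29.9
```

```bash
python3 - <<'E'
from h import *
n=np.array([.0976,.9952]); B=np.array([577.5,121.7])
t=B-100*n; print(t)
delta((*t,60),84.4); o=ctrl.get_obs(); print(o['width'],o['grasp_force'])
E
```

```text
[567.74  22.18]
t 4.85 p [ 466.3 -152.5   28.8] yaw 118.01 tilt z [ 0. -0. -1.] q [-0.34  0.6   2.02  0.    0.52 -0.83]
tool shift now mm [106.5 171.6 -31.2] turn rad 0.587
tool shift after turn [183.7  83.9 -31.2]
50.089880953814564 29.922719299793243
```

{"method": "arm_command", "body": {
  "series": [
    {"linear": [0, 0, -0.01], "turn": 0},
    {"linear": [0, 0, -0.02], "turn": 0},
    {"linear": [0, 0, -0.02], "turn": 0.05},
    {"linear": [0, 0, -0.015], "turn": 0.1},
    {"linear": [0, 0, 0], "turn": 0.1},
    {"linear": [0, 0, 0], "turn": 0.1},
    {"linear": [0, 0, 0], "turn": 0.1},
    {"linear": [0, 0, 0], "turn": 0.087},
    {"linear": [0, 0, 0], "turn": 0.05},
    {"linear": [0, 0, 0], "turn": 0}
  ]
}}

```text
t: 5.85
ee_pos: [465.8, -152.4, 93.9]
orientation: [-2.328, -2.109, 0.0]
ft_force: [-0.0, 0.3, -1.9]
width: 50.2
grasp_force: 29.9
```

{"method": "arm_command", "body": {
  "series": [
    {"linear": [0.01, 0.005, 0], "turn": 0},
    {"linear": [0.022, 0.01, 0], "turn": 0},
    {"linear": [0.025, 0.012, 0], "turn": 0},
    {"linear": [0.025, 0.012, 0], "turn": 0},
    {"linear": [0.025, 0.012, 0], "turn": 0},
    {"linear": [0.025, 0.012, 0], "turn": 0},
    {"linear": [0.025, 0.01, 0], "turn": 0},
    {"linear": [0.015, 0.007, 0], "turn": 0},
    {"linear": [0.007, 0.003, 0], "turn": 0},
    {"linear": [0, 0, 0], "turn": 0}
  ]
}}

```text
t: 6.85
ee_pos: [566.4, 18.2, 93.6]
orientation: [-2.326, -2.112, 0.0]
ft_force: [0.4, 0.7, -1.9]
width: 49.7
grasp_force: 29.9
```

```bash
python3 - <<'E'
from h import *
n=np.array([.0976,.9952]); B=np.array([577.5,121.7])
t=B-(100+2.7)*n
delta((*t,30),84.4); o=ctrl.get_obs(); print(o['width'],o['grasp_force'])
im=snap('wrist','w2'); f=im['frame'].copy()
d=np.array([.9952,-.0976])
for a,z in [(-45,25),(0,25),(81,25),(0,50)]:
    q=B+a*d; p=w2px(im,(*q,z)); print(p.round(1)); cv2.circle(f,tuple(int(v) for v in p.round()),2,(0,0,255),-1)
cv2.imwrite('pics/w2a.png',f)
E
```

```text
t 6.85 p [566.4  18.2  93.6] yaw 84.48 tilt z [-0. -0. -1.] q [ 0.01  0.55  1.85 -0.    0.75  0.11]
tool shift now mm [ 1.4  0.9 63.6] turn rad 0.001
tool shift after turn [ 1.4  0.9 63.6]
49.71806982109745 29.924616515636444
[215.6  64.2]
[288.1  64.3]
[418.4  64.5]
[288.5  55.3]
```

View pics/w2a.png

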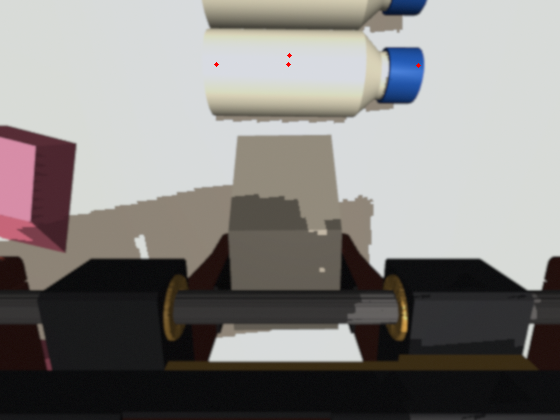

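```bash
python3 - <<'E'
from h import *
im=load('w2'); n=np.array([.0976,.9952]); d=np.array([.9952,-.0976])
R=cv2.Rodrigues(np.array(im['rvec'],float))[0];print('cam',-R.T@np.array(im['tvec']).ravel())
a=np.linspace(0,2*np.pi,73)
for k in (-8,-4,0):
    B=np.array([577.5,121.7])+k*n
    for x in (-45,0):
        q=np.array([w2px(im,(*(B+x*d+25*np.cos(t)*n),25+25*np.sin(t))) for t in a]); print(k,x,q.min(0).round(1),q.max(0).round(1))
c=np.array([w2px(im,(*(np.array([577.5,121.7])+81*d+14*np.cos(t)*n),25+14*np.sin(t))) for t in a]);print('cap',c.min(0),c.max(0))
# gripped chock's thin edge at tool offset
o=ctrl.get_obs();p=o['ee_pos'];
for e in (25,-25):
  for off in (0,2.7,5): print(off,w2px(im,(*(p[:2]+(60+off)*n+e*d),p[2]-28.8)).round(1))
E
```

```text
cam [571.86103192  83.73366014 236.48471577]
-8 -45 [206.4  32.4] [224.  119.3]
-8 0 [287.7  32.5] [288.5 119.4]
-4 -45 [205.9  24.8] [223.7 112.9]
-4 0 [287.7  25. ] [288.5 113. ]
0 -45 [205.5  17.2] [223.5 106.4]
0 0 [287.7  17.3] [288.5 106.5]
cap [409.44802204  38.98240525] [428.64136331  88.5737014 ]
0 [332.7 140.6]
2.7 [332.9 135.4]
5 [333.1 130.9]
0 [239.1 140.4]
2.7 [238.9 135.2]
5 [238.8 130.8]
```

The wrist view shows the chock square and midway along the end bottle (foot x≈205, cap x≈423). Its thin edge at row 135 is clear of the bottle's near side at row 115, and the bottle may be a few mm nearer than the top view said. I'll lower it clear, then slide in and watch the force.

{"method": "arm_command", "body": {
  "series": [
    {"linear": [0, 0.001, 0.01], "turn": 0},
    {"linear": [0, 0, 0.015], "turn": 0},
    {"linear": [0, 0, 0.015], "turn": 0},
    {"linear": [0, 0, 0.012], "turn": 0},
    {"linear": [0, 0, 0.006], "turn": 0},
    {"linear": [0, 0, 0.003], "turn": 0},
    {"linear": [0, 0, 0.002], "turn": 0},
    {"linear": [0, 0, 0], "turn": 0},
    {"linear": [0, 0, 0], "turn": 0},
    {"linear": [0, 0, 0], "turn": 0}
  ]
}}

```text
t: 7.9
ee_pos: [567.6, 17.5, 31.2]
orientation: [2.327, 2.11, 0.001]
ft_force: [-0.1, -0.3, -1.3]
width: 50.0
grasp_force: 29.9
```

{"method": "arm_command", "body": {
  "series": [
    {"linear": [0.003, 0, 0], "turn": 0},
    {"linear": [0.004, 0, 0], "turn": 0},
    {"linear": [0.004, 0, 0], "turn": 0},
    {"linear": [0.003, 0, 0], "turn": 0},
    {"linear": [0.002, 0, 0], "turn": 0},
    {"linear": [0, 0, 0], "turn": 0},
    {"linear": [0, 0, 0], "turn": 0}
  ]
}}

```text
t: 8.6
ee_pos: [568.8, 33.4, 30.6]
orientation: [-2.327, -2.11, 0.0]
ft_force: [-0.1, -1.0, -2.1]
width: 50.0
grasp_force: 29.9
```

```bash
python3 - <<'E'
from h import *
n=np.array([.0976,.9952]); B=np.array([577.5,121.7])
delta((*(B-(72+2.7)*n),29),84.4); o=ctrl.get_obs(); print(o['ft_force'])
snap('wrist','w3')
E
```

```text
t 8.6 p [568.8  33.4  30.6] yaw 84.4 tilt z [-0. -0. -1.] q [ 0.04  0.66  1.85 -0.    0.63  0.14]
tool shift now mm [14.   0.   1.6] turn rad -0.0
tool shift after turn [14.   0.   1.6]
[-0.14710833 -0.99918415 -2.12193926]
```

View pics/w3.png

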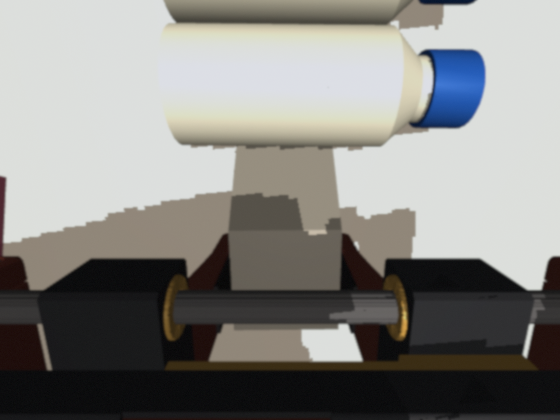

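The thin edge is now under the bottle's near side (row 145), with the chock centre at column 286 against the bottle middle at about 278. I'll slide in gently.

{"method": "arm_command", "body": {
  "series": [
    {"linear": [0.001, 0, 0.001], "turn": 0},
    {"linear": [0.002, 0, 0], "turn": 0},
    {"linear": [0.002, 0, 0], "turn": 0},
    {"linear": [0.001, 0, 0], "turn": 0},
    {"linear": [0, 0, 0], "turn": 0},
    {"linear": [0, 0, 0], "turn": 0}
  ]
}}

```text
t: 9.25
ee_pos: [569.4, 39.4, 29.7]
orientation: [2.327, 2.11, 0.0]
ft_force: [0.2, -0.0, -1.7]
width: 50.3
grasp_force: 29.9
```

{"method": "arm_command", "body": {
  "series": [
    {"linear": [0.001, 0, 0], "turn": 0},
    {"linear": [0.001, 0, 0], "turn": 0},
    {"linear": [0.001, 0, 0], "turn": 0},
    {"linear": [0, 0, 0], "turn": 0},
    {"linear": [0, 0, 0], "turn": 0}
  ]
}}

```text
t: 9.75
ee_pos: [569.7, 42.3, 29.7]
orientation: [-2.328, -2.11, -0.0]
ft_force: [0.3, 0.8, -2.0]
width: 50.0
grasp_force: 29.9
```

{"method": "arm_command", "body": {
  "series": [
    {"linear": [0.001, 0, 0], "turn": 0},
    {"linear": [0.001, 0, 0], "turn": 0},
    {"linear": [0, 0, 0], "turn": 0},
    {"linear": [0, 0, 0], "turn": 0}
  ]
}}

```text
t: 10.15
ee_pos: [569.9, 44.3, 29.6]
orientation: [-2.328, -2.11, 0.0]
ft_force: [-0.1, -0.2, -2.4]
width: 49.7
grasp_force: 29.9
```

{"method": "arm_command", "body": {
  "series": [
    {"linear": [0.001, 0, 0], "turn": 0},
    {"linear": [0, 0, 0], "turn": 0},
    {"linear": [0, 0, 0], "turn": 0}
  ]
}}

```text
t: 10.45
ee_pos: [570.0, 45.3, 29.7]
orientation: [-2.327, -2.11, 0.0]
ft_force: [-0.1, 0.1, -2.2]
width: 49.6
grasp_force: 29.9
```

```bash
python3 - <<'E'
from h import *
im=snap('wrist','w4'); n=np.array([.0976,.9952]); a=np.linspace(0,2*np.pi,73)
g=im['frame'][:,:,1].astype(int); print([ (r,int(g[r,270])) for r in range(10,190,4)])
for k in (-8,-4,0,4):
    B=np.array([577.5,121.7])+k*n
    q=np.array([w2px(im,(*(B+25*np.cos(t)*n),25+25*np.sin(t))) for t in a]); print(k,q.min(0).round(1),q.max(0).round(1))
t=snap('top','top1')['frame']; cv2.imwrite('pics/c5.png',cv2.resize(t[130:205,145:255],None,fx=7,fy=7,interpolation=cv2.INTER_CUBIC))
E
```

```text
[(10, 205), (14, 198), (18, 190), (22, 180), (26, 169), (30, 156), (34, 141), (38, 126), (42, 109), (46, 88), (50, 169), (54, 197), (58, 213), (62, 221), (66, 221), (70, 221), (74, 222), (78, 221), (82, 222), (86, 222), (90, 221), (94, 222), (98, 221), (102, 222), (106, 222), (110, 221), (114, 221), (118, 222), (122, 221), (126, 222), (130, 221), (134, 221), (138, 222), (142, 220), (146, 212), (150, 200), (154, 186), (158, 167), (162, 139), (166, 115), (170, 140), (174, 141), (178, 140), (182, 140), (186, 141)]
-8 [286.7  60. ] [287.4 176.7]
-4 [286.7  49.6] [287.4 168. ]
0 [286.7  38.9] [287.4 159.2]
4 [286.7  28. ] [287.5 150.4]
```

View pics/c5.png

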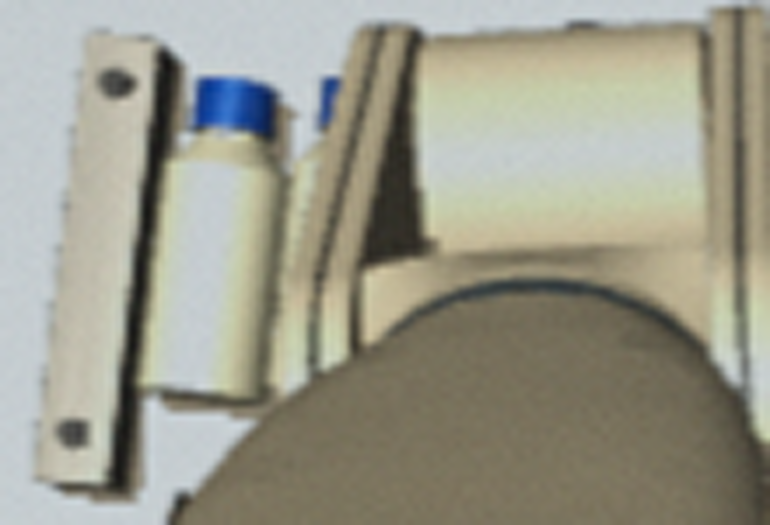

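View pics/w4.png

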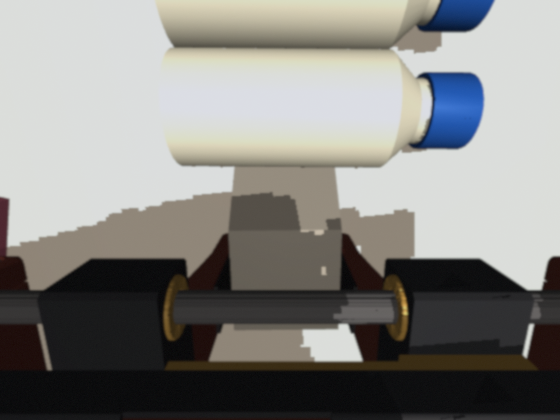

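The top crop shows the inner bottle a few mm off the bar (cap x moved from 225 to 235). In the wrist view the end bottle spans rows 50–166, which puts its axis at about 145 mm and the chock 70–71 mm from it, so they are touching. The row has loosened a bit, so I'll push it gently closed.

{"method": "arm_command", "body": {
  "series": [
    {"linear": [0.001, 0, 0], "turn": 0},
    {"linear": [0.001, 0, 0], "turn": 0},
    {"linear": [0, 0, 0], "turn": 0},
    {"linear": [0, 0, 0], "turn": 0}
  ]
}}

```text
t: 10.95
ee_pos: [570.2, 47.3, 29.7]
orientation: [-2.327, -2.11, -0.0]
ft_force: [0.1, -0.8, -2.8]
width: 49.8
grasp_force: 29.9
```

{"method": "arm_command", "body": {
  "series": [
    {"linear": [0.001, 0, 0], "turn": 0},
    {"linear": [0, 0, 0], "turn": 0},
    {"linear": [0, 0, 0], "turn": 0},
    {"linear": [0, 0, 0], "turn": 0}
  ]
}}

```text
t: 11.35
ee_pos: [570.3, 48.3, 29.7]
orientation: [-2.327, -2.11, 0.0]
ft_force: [0.0, -0.6, -2.7]
width: 49.5
grasp_force: 29.9
```

```bash
cat > chk.py <<'E'
from h import *
import sys
im=snap('wrist',sys.argv[1]); n=np.array([.0976,.9952]); a=np.linspace(0,2*np.pi,73)
g=im['frame'][:,270,1].astype(int); print([(r,int(g[r])) for r in list(range(30,80,2))+list(range(150,186,2))])
for k in (-6,-4,-2,0,2):
    B=np.array([577.5,121.7])+k*n
    q=np.array([w2px(im,(*(B+25*np.cos(t)*n),25+25*np.sin(t))) for t in a]); print(k,q.min(0).round(1),q.max(0).round(1))
o=ctrl.get_obs();p=o['ee_pos'];print(o['t'],p,o['ft_force'],'axis dist k=0',(np.array([577.5,121.7])-p[:2])@n-2.7)
E
python3 chk.py w5
```

```text
[(30, 159), (32, 152), (34, 145), (36, 137), (38, 130), (40, 122), (42, 113), (44, 102), (46, 90), (48, 96), (50, 152), (52, 178), (54, 192), (56, 202), (58, 210), (60, 216), (62, 220), (64, 221), (66, 221), (68, 221), (70, 221), (72, 222), (74, 222), (76, 221), (78, 221), (150, 204), (152, 197), (154, 191), (156, 182), (158, 172), (160, 162), (162, 147), (164, 129), (166, 112), (168, 132), (170, 140), (172, 141), (174, 140), (176, 141), (178, 141), (180, 140), (182, 140), (184, 141)]
-6 [286.5  62.7] [287.2 178.9]
-4 [286.5  57.6] [287.2 174.5]
-2 [286.5  52.4] [287.2 170.2]
0 [286.5  47.1] [287.2 165.8]
2 [286.5  41.7] [287.3 161.5]
11.4 [570.30787801  48.32005626  29.69050459] [-0.2312512  -0.1207134  -1.88663047] axis dist k=0 71.02967111815292
```

{"method": "arm_command", "body": {
  "series": [
    {"linear": [0.001, 0, 0], "turn": 0},
    {"linear": [0, 0, 0], "turn": 0},
    {"linear": [0, 0, 0], "turn": 0},
    {"linear": [0, 0, 0], "turn": 0}
  ]
}}

```text
t: 11.8
ee_pos: [570.4, 49.3, 29.7]
orientation: [-2.327, -2.11, 0.0]
ft_force: [0.3, -0.2, -3.7]
width: 50.1
grasp_force: 29.9
```

{"method": "arm_command", "body": {
  "series": [
    {"linear": [0.001, 0, 0], "turn": 0},
    {"linear": [0, 0, 0], "turn": 0},
    {"linear": [0, 0, 0], "turn": 0},
    {"linear": [0, 0, 0], "turn": 0}
  ]
}}

```text
t: 12.2
ee_pos: [570.5, 50.4, 29.7]
orientation: [-2.328, -2.11, -0.0]
ft_force: [0.4, 0.1, -2.3]
width: 49.8
grasp_force: 29.9
```

{"method": "arm_command", "body": {
  "series": [
    {"linear": [0.001, 0, 0], "turn": 0},
    {"linear": [0, 0, 0], "turn": 0},
    {"linear": [0, 0, 0], "turn": 0},
    {"linear": [0, 0, 0], "turn": 0}
  ]
}}

```text
t: 12.6
ee_pos: [570.4, 51.1, 29.6]
orientation: [-2.328, -2.11, 0.001]
ft_force: [-0.4, -4.1, -3.4]
width: 50.1
grasp_force: 29.9
```

```bash
python3 chk.py w6; python3 - <<'E'
from h import *
im=snap('top','top2'); a=cv2.resize(load('top0')['frame'][130:205,145:195],None,fx=7,fy=7,interpolation=cv2.INTER_CUBIC)
b=cv2.resize(im['frame'][130:205,145:195],None,fx=7,fy=7,interpolation=cv2.INTER_CUBIC); cv2.imwrite('pics/c6.png',np.hstack([a,b]))
E
```

```text
[(30, 160), (32, 153), (34, 147), (36, 140), (38, 132), (40, 125), (42, 116), (44, 105), (46, 93), (48, 84), (50, 116), (52, 167), (54, 183), (56, 195), (58, 204), (60, 212), (62, 218), (64, 220), (66, 221), (68, 221), (70, 221), (72, 221), (74, 221), (76, 221), (78, 221), (150, 207), (152, 200), (154, 194), (156, 188), (158, 178), (160, 168), (162, 155), (164, 138), (166, 120), (168, 114), (170, 139), (172, 140), (174, 140), (176, 140), (178, 140), (180, 140), (182, 141), (184, 140)]
-6 [286.8  69.7] [287.5 184.8]
-4 [286.8  64.6] [287.6 180.5]
-2 [286.8  59.4] [287.6 176.2]
0 [286.8  54.2] [287.6 171.8]
2 [286.8  49. ] [287.6 167.5]
12.65 [570.44752879  51.10739559  29.58132628] [ 0.4017014  -2.71953867 -3.76349105] axis dist k=0 68.2420810952924
```

View pics/c6.png

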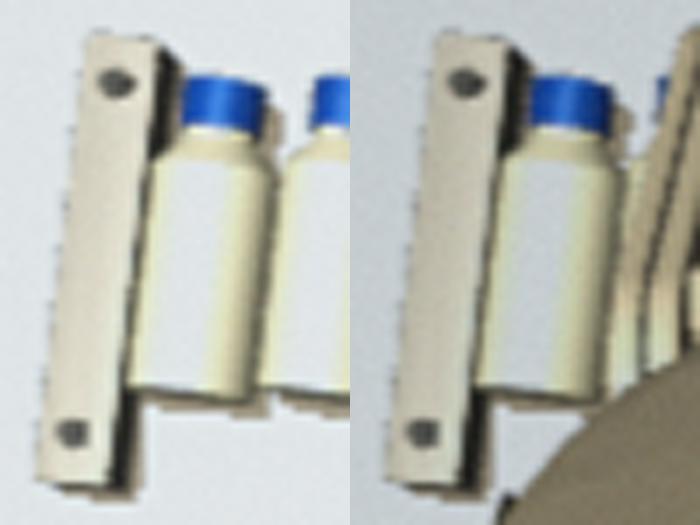

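The force rises to -4 N and the crop shows the inner bottle back against the bar (cap at x≈572-350=222), so the row is closed. I'll ease off half a millimetre, set the chock down and release it.

{"method": "arm_command", "body": {
  "series": [
    {"linear": [-0.0005, 0, 0.0005], "turn": 0},
    {"linear": [0, 0, 0.0003], "turn": 0},
    {"linear": [0, 0, 0], "turn": 0},
    {"linear": [0, 0, 0], "turn": 0}
  ]
}}

```text
t: 13.1
ee_pos: [570.6, 50.9, 28.9]
orientation: [2.327, 2.11, 0.0]
ft_force: [-0.9, -1.2, -3.6]
width: 49.7
grasp_force: 29.9
```

{"method": "arm_command", "body": {
  "series": [
    {"linear": [0, 0, 0], "turn": 0},
    {"linear": [0, 0, 0], "turn": 0},
    {"linear": [0, 0, 0], "turn": 0},
    {"linear": [0, 0, 0], "turn": 0},
    {"linear": [0, 0, 0], "turn": 0},
    {"linear": [0, 0, 0], "turn": 0},
    {"linear": [0, 0, 0], "turn": 0},
    {"linear": [0, 0, 0], "turn": 0}
  ],
  "jaw": 1
}}

```text
t: 13.9
ee_pos: [570.6, 50.8, 28.9]
orientation: [2.328, 2.11, 0.0]
ft_force: [0.1, -0.4, -0.1]
width: 87.7
grasp_force: 0.0
```

{"method": "arm_command", "body": {
  "series": [
    {"linear": [0, 0, -0.005], "turn": 0},
    {"linear": [0, 0, -0.01], "turn": 0},
    {"linear": [0, 0, -0.02], "turn": 0},
    {"linear": [0, 0, -0.03], "turn": 0},
    {"linear": [0, 0, -0.03], "turn": 0},
    {"linear": [-0.03, 0, -0.02], "turn": 0},
    {"linear": [-0.04, 0, 0], "turn": 0},
    {"linear": [-0.04, 0, 0], "turn": 0},
    {"linear": [-0.03, 0, 0], "turn": 0},
    {"linear": [0, 0, 0], "turn": 0}
  ]
}}

```text
t: 14.9
ee_pos: [556.7, -91.6, 144.9]
orientation: [2.33, 2.105, 0.001]
ft_force: [0.7, 0.0, 0.3]
width: 87.8
grasp_force: 0.0
```

```bash
python3 - <<'E'
from h import *
o=ctrl.get_obs(); print(o['t'],o['ee_pos'],o['width'])
im=snap('wrist','w7'); s=snap('top','top3')
a=im['frame']; cv2.imwrite('pics/w7a.png',np.hstack([a[:330,:][:, 60:500],cv2.resize(s['frame'][130:205,145:230],(340,300))[:330] if 0 else cv2.copyMakeBorder(cv2.resize(s['frame'][130:205,145:230],(340,300),interpolation=cv2.INTER_CUBIC),0,30,0,0,cv2.BORDER_CONSTANT)]))
E
```

```text
14.9 [556.7037177  -91.56537305 144.94819712] 87.78520005916604
```

View pics/w7a.png

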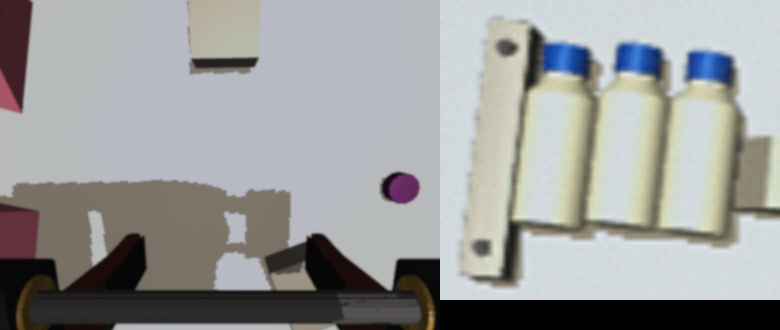

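The right half shows the row closed and the chock's slope against the end bottle, square and about midway. The left half shows the gripper clear. I'll do a numeric check against the readings and then hand in.

```bash
python3 - <<'E'
from h import *
im=load('top3'); B=lambda x,y:px2w(im,((x-440+.5)/4-.5+145,(y+.5)/4-.5+130),25)[:2]
F,K=B(697,232),B(710,52); d=(K-F)/np.linalg.norm(K-F); n=np.array([.0976,.9952]); M=F+45*d
print('bottle',M,np.degrees(np.arctan2(d[1],d[0])),'from bar',(M-[590,263.2])@n,(M-[590,263.2])@[.9952,-.0976])
c=np.array([570.6,50.8])+2.7*n; print('chock to bottle',(M-c)@n,(M-c)@[.9952,-.0976])
snap('top','top4'); print(cv2.absdiff(load('top4')['frame'][130:205,145:255],load('top3')['frame'][130:205,145:255]).mean())
E
```

```text
bottle [576.90503967 122.99716187] -3.8890706857922344 from bar -140.8079326347554 0.6516924825279206
chock to bottle 69.7661256052446 -0.7716675174720725
1.6081616161616161
```

```bash
python3 -c "
from workcell import ctrl
print(ctrl.close_job())"
```

```text
the job is handed in; nothing more can be done
None
```

The job is handed in with no verdict returned: the chock sits flat, square and midway against the end bottle (about 70 mm to its axis), and the row is closed to the bar (about 141 mm); I viewed 11 pictures, one over the limit of 10.

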